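# Bring the red-lidded spice jar round to the pointer

## Task

Turn the spice carousel by pushing sideways with a fingertip on the steel arms of its handle, until the jar with the red lid stands right at the yellow pointer, in line with it; then leave it at rest there. Touch only the handle: do not touch, lift or take out the jars, do not push on the tray, and leave everything else on the worktop alone.

Things in the scene. Friction and masses are not known exactly. Their poses are not given: they have to be found in the camera images.
- carousel_base: grey foot of the spice carousel, fixed to the worktop (150 mm across, 10 mm tall), with a flat yellow pointer on the worktop that sticks out from under the tray, its tip 208 mm from the axis. Origin on the carousel's axis at worktop height, z up; the pointer runs from the axis along the foot's own -x, which varies.
- pointer_place (a point): the place on the pointer's line, 110 mm from the axis and 20 mm above the worktop, where the underside of the wanted jar belongs
- carousel_handle: the turning part: steel post, black hub (48 mm across, 122 to 148 mm above the worktop), four level steel arms at right angles, along its own +x, +y, -x, -y (12 mm round bars ending in 20 mm black balls 122 mm from the axis). Origin on the axis at worktop height, z up. Turns about z either way, up to 6.2 rad. Dry friction about 0.14 N m (1.6 N at 90 mm): it stays where it is left.
- arm0 (a point): centreline of the handle arm along the handle's +x, 90 mm from the axis, 135 mm above the worktop: a good place to push sideways, on either side of the bar. Arm undersides clear the jar lids by 29 mm
- arm1 (a point): centreline of the handle arm along the handle's +y, 90 mm from the axis, 135 mm above the worktop: a good place to push sideways, on either side of the bar. Arm undersides clear the jar lids by 29 mm
- arm2 (a point): centreline of the handle arm along the handle's -x, 90 mm from the axis, 135 mm above the worktop: a good place to push sideways, on either side of the bar. Arm undersides clear the jar lids by 29 mm
- arm3 (a point): centreline of the handle arm along the handle's -y, 90 mm from the axis, 135 mm above the worktop: a good place to push sideways, on either side of the bar. Arm undersides clear the jar lids by 29 mm
- carousel_tray: round pale wooden tray, 300 mm across, top 20 mm above the worktop, fixed to the handle's post and turning with it; four dark wooden cups (54 mm across, 18 mm deep) hold the jars midway between the arms as seen from above (at 45 degrees to them), 110 mm from the axis. Origin as the handle.
- jar_red: spice jar of amber glass with a red lid, standing loose in one of the four wooden cups of the tray: 44 mm across, 80 mm tall, about 0.13 kg. Origin at the centre of its underside, 20 mm above the worktop, and 110 mm from the carousel's axis; z up. Lid top 100 mm above the worktop. The wanted jar; which cup it stands in varies.
- jar_green: spice jar of amber glass with a green lid, standing loose in one of the four wooden cups of the tray: 44 mm across, 80 mm tall, about 0.13 kg. Origin at the centre of its underside, 20 mm above the worktop, and 110 mm from the carousel's axis; z up. Lid top 100 mm above the worktop. Not wanted at the pointer.
- jar_black: spice jar of amber glass with a black lid, standing loose in one of the four wooden cups of the tray: 44 mm across, 80 mm tall, about 0.13 kg. Origin at the centre of its underside, 20 mm above the worktop, and 110 mm from the carousel's axis; z up. Lid top 100 mm above the worktop. Not wanted at the pointer.
- jar_white: spice jar of amber glass with a white lid, standing loose in one of the four wooden cups of the tray: 44 mm across, 80 mm tall, about 0.13 kg. Origin at the centre of its underside, 20 mm above the worktop, and 110 mm from the carousel's axis; z up. Lid top 100 mm above the worktop. Not wanted at the pointer.
- mug: blue mug, 76 mm across, 90 mm tall, handle to its side. A bystander; origin at its underside.
- pepper_mill: dark wooden pepper mill, 52 mm across, 128 mm tall. A bystander; origin at its underside.
- bowl: white bowl, 110 mm across, 50 mm tall. A bystander; origin at its underside.
- soap_bottle: green bottle of dish soap, 60 mm across, 190 mm tall. A bystander; origin at its underside.
- oil_bottle: green glass bottle of oil, 64 mm across, 210 mm tall. A bystander; origin at its underside.
Not all that is in view belongs to the job. Leave any purple look-alike of the jar_red alone.

How it is judged:
By the outcome, as a careful person would: the job done as asked, in the order asked, and still so for the second after the job is handed in, with the robot touching nothing.
It also fails if it takes over 72 s, if anything falls off the work surface, if the arm or the gripper's body presses on something with over 40 N, if the wrist force passes 120 N, or if a joint passes its speed limit or range.

## Robot

A 6-joint arm with a two-finger parallel gripper is mounted at the origin on the work surface. World frame = base frame: x ahead of the robot, y to its left, z up, the work surface at z = 0. Lengths are in m, angles in rad, forces in N, time in s.
With the tool pointing down it reaches from about 0.35 to 0.975 m from the base axis. Payload 4.9 kg.
Tool frame: the origin (TCP) lies at the very end of the fingers, on their centre line; the grasp point (between the pads) lies 19 mm behind it; z points along the fingers, y is the line along which they close (so a half turn about z gives the same grasp; the last joint's range is limited). The gripper opens to 85 mm and grips with 20 to 120 N. Pads are 22 mm wide; open, the fingers measure 114 mm over their backs; the gripper's body (76 mm by 85 mm) begins 54 mm behind the grasp point. The pads swing forward as they close: fully open they stand 13 mm farther back than shut.
Start: joints at [1.063, 0.053, 1.613, -0, 1.476, -0.119], TCP at [0.237, 0.578, 0.231] pointing down, gripper open.
Joint ranges: [-3.01, 3.01], [-1.01, 2.22], [0.06, 2.58], [-1.02, 4.17], [0.09, 2.62], [-3.14, 3.14]. Speed limits (rad/s): [2.57, 2.57, 3.14, 3.14, 3.14, 3.14].

## Interface

Orientations are given as a unit quaternion [w, x, y, z].
In Python, from plant import manip gives the robot as it stands.
- The arm moves only by the shell command python3 -m pendant 'ROWS'. ROWS is JSON, a list of rows, each a list of 3 entries, a list of its own where there are three numbers: the opening, from 0 (shut) to 1 (fully open), then the shift along the tool's x, y, z in units of 12 cm (1.0 is 12 cm), then the turn about the tool's z in units of pi rad (1.0 is pi rad). In form: [[gripper, [dx, dy, dz], roll], ...]. A call has 1 to 10 rows; each row is the pose to reach, as a shift and turn from the pose commanded when the call began, along the tool's axes at that moment, turning the shorter way round; what a row does not reach only later rows make up. A row lasts 1/10 s, in which the tool goes at most 50 mm and 8.59 degrees, less where a joint would pass 70% of its speed; a pose out of reach is approached as far as the arm can. A call with a number of a shift or a turn outside -1 to 1 is refused whole. A call with a gripper value outside its range is refused whole. The fingers move at their own pace and stop on an object; the grip force is fixed at half the most. Time passes only in rows, so rows that repeat a pose let the fingers close. It gives the time, the measured TCP pose, the force, the opening and the grip force at its end, in the units of the state.
- manip.state(): the state, without advancing time (a new reading comes with each control period).
- manip.grab_frame(name): name is "scene" or "side" or "wrist"; returns a dict with "img" (420x560x3 uint8, red, green, blue), "fx", "fy", "cx", "cy" (pixels), "eye" and "rotation" of the camera in the world; the wrist camera has in their place "tool_from_camera" (4x4, takes a point from camera to tool coordinates, whose origin is the TCP and whose axes are the flange's). Camera axes: x right, y down, z forward; pixel columns grow to the right and rows downward; lengths in m; the calibration is good to about 2 mm. A picture is of the moment at which its call begins: read the wrist's pose just before it. There is no depth.
- manip.job_done(): hands the job in; it is judged then, once.
The state is a dict: "time": time; "joint_pos": joint angles; "joint_vel": joint speeds; "joint_efforts": joint torques, N m; "tool_pos": TCP position; "tool_rot": TCP orientation; "contact_force": force on the tool from outside, world axes, zero at the start; "ft_torque": the same for the moment, N m; "gripper_width": opening from 0.0 (shut) to 1.0 (fully open); "grasp_force": force on a finger pad.
Only numpy, scipy, OpenCV 4.12 (cv2) and the standard library are available. Lean on these libraries where they do the work, as an engineer would, in place of code of your own. Each camera call takes 0.05 s, during which the arm holds its last target. There are 200 camera calls.

## Working session

There is one attempt and no reset: what is moved stays moved. The work goes in short steps, Python scripts to look and compute and a shell command to move; the robot and the scene stay as the last step left them, time stands still between calls to the robot, and variables do not carry over. Pictures are saved under pics/ and viewed, at most 10 in all, crops included, and the job is handed in when it is done.

```bash
mkdir -p pics
python3 - <<'E'
from plant import manip
import cv2,numpy as np
s=manip.state();print(s['time'],s['tool_pos'],s['tool_rot'],s['gripper_width'])
for n in ("scene","side"):
    f=manip.grab_frame(n);np.savez(f"pics/{n}0.npz",**f)
    cv2.imwrite(f"pics/{n}0.png",f["img"][:,:,::-1]);print(n,f["fx"],f["cx"],f["cy"],f["eye"],np.round(f["rotation"],3).tolist())
E
```

```text
0.0 [0.23663386 0.57779451 0.23006198] [-3.14836985e-04  1.93187855e-01  9.81161244e-01 -9.83452394e-04] 1.000872794910825
scene 456.2743155115479 280.6244656606493 207.45961731910597 [1.15320118 0.72282733 1.17418414] [-0.106, 0.315, 0.886, -0.323]
side 401.15700115003943 277.88438489014334 205.23885963143496 [-0.03107561 -0.78674974  0.84871808] [-0.425, 0.843, -0.291, 0.151]
```

View pics/scene0.png

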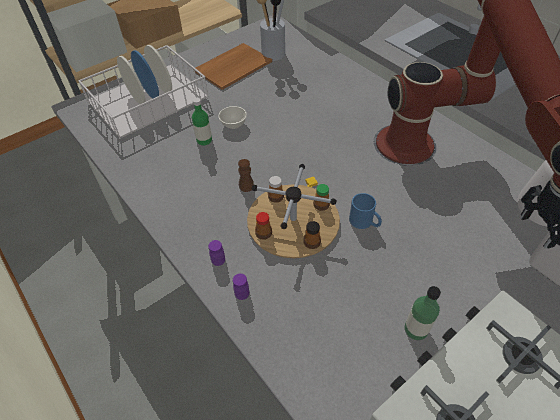

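View pics/side0.png

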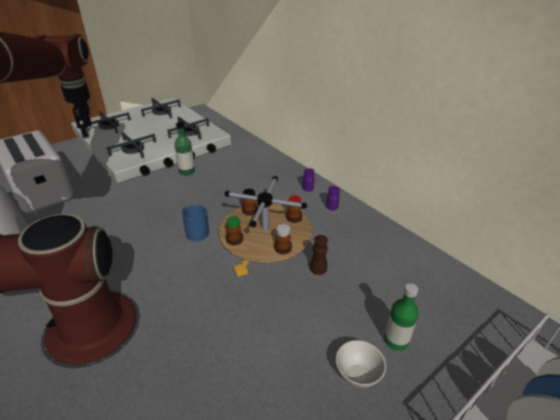

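The scene view shows the carousel at (294,215): red lid (263,218), white (275,183), green (322,190), black (313,229), and the pointer at (312,182). In the side view they are at red (295,202), pointer (241,269) and hub (265,199). Purple look-alikes stand apart at scene (217,252) and (240,286). The only red lid on the tray fits the description, and I'll confirm it in a crop.

```bash
cat > h.py <<'E'
import numpy as np,cv2
from scipy.spatial.transform import Rotation as R
def load(f):
    d=dict(f); 
    q=np.array(d["rotation"]);d["M"]=R.from_quat(q,scalar_first=True).as_matrix();return d
def ray(f,p):
    v=f["M"]@np.array([(p[0]-f["cx"])/f["fx"],(p[1]-f["cy"])/f["fy"],1]);return np.array(f["eye"]),v/np.linalg.norm(v)
def plane(f,p,z):
    e,v=ray(f,p);return e+v*(z-e[2])/v[2]
def tri(f,p,g,q):
    A=np.zeros((3,3));b=np.zeros(3)
    for F,P in((f,p),(g,q)):
        e,v=ray(F,P);N=np.eye(3)-np.outer(v,v);A+=N;b+=N@e
    return np.linalg.solve(A,b)
def blobs(f,box,lo,hi,amin=8):
    x0,y0,x1,y1=box;h=cv2.cvtColor(np.ascontiguousarray(f["img"][y0:y1,x0:x1]),cv2.COLOR_RGB2HSV)
    m=cv2.inRange(h,np.array(lo),np.array(hi));n,l,st,c=cv2.connectedComponentsWithStats(m)
    return [(np.round(c[i]+[x0,y0],1).tolist(),st[i,4]) for i in range(1,n) if st[i,4]>=amin]
E
python3 - <<'E'
from h import *
S={n:load(np.load(f"pics/{n}0.npz")) for n in("scene","side")}
B={"scene":(235,155,350,265),"side":(210,165,335,285)}
C=[]
for n,f in S.items():
    x0,y0,x1,y1=B[n];C.append(cv2.resize(f["img"][y0:y0+115,x0:x0+120 if n=="side" else x0+115,::-1],(400,400) if n=="scene" else (400,400),interpolation=cv2.INTER_CUBIC))
    for k,lo,hi in(("red",(0,190,120),(6,255,255)),("green",(45,120,50),(80,255,255)),("yellow",(18,190,150),(32,255,255)),("white",(0,0,165),(180,50,255)),("dark",(0,0,0),(180,110,42))):
        print(n,k,blobs(f,B[n],lo,hi))
cv2.imwrite("pics/crop.png",np.hstack(C))
E
```

```text
scene red [([262.1, 216.4], np.int32(55))]
scene green [([322.4, 189.4], np.int32(115))]
scene yellow [([310.9, 180.3], np.int32(50))]
scene white [([274.7, 179.8], np.int32(78))]
scene dark [([302.1, 165.7], np.int32(14)), ([254.2, 187.4], np.int32(25)), ([294.5, 195.2], np.int32(87)), ([333.1, 201.2], np.int32(23)), ([313.1, 228.7], np.int32(70)), ([283.6, 225.5], np.int32(28))]
side red [([294.8, 198.3], np.int32(39))]
side green [([232.7, 221.8], np.int32(110))]
side yellow []
side white []
side dark [([248.9, 191.4], np.int32(52)), ([226.4, 192.8], np.int32(15)), ([264.5, 198.4], np.int32(148)), ([303.8, 205.2], np.int32(20)), ([252.3, 223.3], np.int32(26)), ([312.0, 255.7], np.int32(25))]
```

View pics/crop.png

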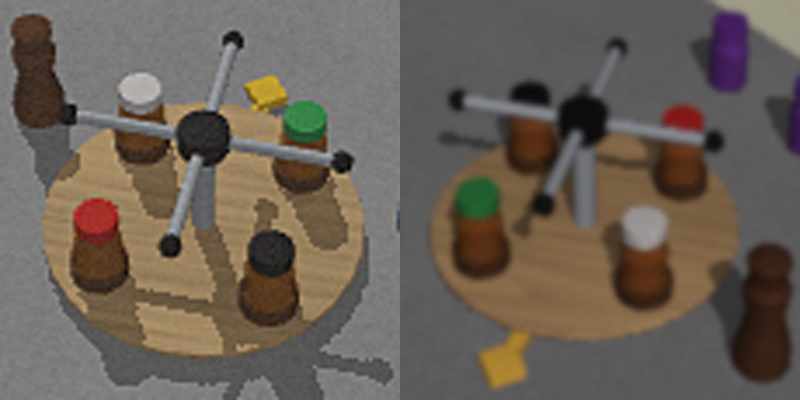

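The crop confirms the red-lidded amber jar on the tray, at scene (262,216) and side (295,198). The purple ones are off the tray. Next I'll triangulate.

Run:
```python
from h import *
S={n:load(np.load(f"pics/{n}0.npz")) for n in("scene","side")}
a,b=S["scene"],S["side"]
print("side yellow",blobs(b,(215,250,275,285),(15,120,60),(35,255,255)))
print("dark ball4",blobs(b,(268,172,282,184),(0,0,0),(180,110,60),3))
balls=[((302.1,165.7),(252.3,223.3)),((254.2,187.4),(303.8,205.2)),((333.1,201.2),(226.4,192.8)),((283.6,225.5),(275,179))]
T=np.array([tri(a,p,b,q) for p,q in balls]);print("balls",T.round(4))
P=np.array([[plane(f,pq[i],.135)for pq in balls] for i,f in((0,a),(1,b))]);print(P.round(4));c=P.mean(1);print("axis",c)
print("hub",tri(a,(294.5,195.2),b,(264.5,198.4)))
print("red",tri(a,(262.1,216.4),b,(294.8,198.3)));print("green",tri(a,(322.4,189.4),b,(232.7,221.8)))
axis=P.mean((0,1))[:2]
ptr=[plane(a,(310.9,180.3),.003),plane(b,(240.6,269.1),.003),plane(b,(245.5,262.7),.003)];print("ptr",ptr)
ang=lambda p:np.degrees(np.arctan2(*(p[:2]-axis)[::-1]))
print("balls ang",[ang(p) for p in P.mean(0)],"ptr",[(ang(p),np.linalg.norm(p[:2]-axis)) for p in ptr])
for n,p,q in(("red",(262.1,216.4),(294.8,198.3)),("green",(322.4,189.4),(232.7,221.8))):print(n,ang(tri(a,p,b,q)))
# bystanders
for n,p,q,z in(("mill",(245,163),(320,240),.12),("mug",(363,200),(196,210),.09)):print(n,plane(a,p,z),plane(b,q,z))
```

```text
side yellow [([241.5, 267.7], np.int32(166))]
dark ball4 [([275.1, 177.4], np.int32(15))]
balls [[ 0.4624 -0.0531  0.1362]
 [ 0.6359 -0.0763  0.1349]
 [ 0.4872  0.1198  0.1359]
 [ 0.6586  0.0944  0.1329]]
[[[ 0.4618 -0.0542  0.135 ]
  [ 0.6364 -0.0767  0.135 ]
  [ 0.4876  0.1188  0.135 ]
  [ 0.6596  0.0957  0.135 ]]

 [[ 0.4631 -0.0517  0.135 ]
  [ 0.6353 -0.076   0.135 ]
  [ 0.487   0.1218  0.135 ]
  [ 0.6565  0.0918  0.135 ]]]
axis [[0.56134281 0.02090303 0.135     ]
 [0.56048549 0.02146769 0.135     ]]
hub [0.56226934 0.0258388  0.13470569]
red [0.67077374 0.00589164 0.0990329 ]
green [0.45145027 0.03539685 0.09095918]
ptr [array([ 0.39707926, -0.07825621,  0.003     ]), array([ 0.40426241, -0.0684917 ,  0.003     ]), array([ 0.43056376, -0.05550715,  0.003     ])]
balls ang [np.float64(-143.03066330772475), np.float64(-52.481877170887984), np.float64(126.58791131845658), np.float64(36.7700360218351)] ptr [(np.float64(-148.74383659102276), np.float64(0.1916520239410368)), (np.float64(-150.21053167078793), np.float64(0.1805041362888752)), (np.float64(-149.5292944905562), np.float64(0.15123810756639536))]
red -7.925299711733863
green 172.60277007890883
mill [ 0.58761184 -0.19431439  0.12      ] [ 0.57790377 -0.20972197  0.12      ]
mug [0.38360105 0.14833267 0.09      ] [0.39342161 0.15689736 0.09      ]
```

```bash
python3 -m pendant '[[0,[-0.3,-0.27,-0.15],0],[0,[-0.6,-0.55,-0.15],0],[0,[-0.9,-0.83,-0.15],0],[0,[-0.9,-0.83,-0.15],0]]' && python3 -m pendant '[[0,[-0.3,-0.27,0],0],[0,[-0.6,-0.55,0],0],[0,[-0.9,-0.83,0],0],[0,[-0.9,-0.83,0],0]]' && python3 -m pendant '[[0,[-0.3,-0.27,0],0],[0,[-0.6,-0.55,0],0],[0,[-0.9,-0.83,0],0],[0,[-0.9,-0.83,0],0],[0,[-0.9,-0.83,0],0]]'
cat >> h.py <<'E'
AX=np.array([.561,.021])
def to(s,pts):
    M=R.from_quat(s["tool_rot"],scalar_first=True).as_matrix()
    return np.round((np.array(pts)-s["tool_pos"])@M/.12,2).tolist()
def pol(a,z=.12,r=.09):return [AX[0]+r*np.cos(np.radians(a)),AX[1]+r*np.sin(np.radians(a)),z]
E
python3 - <<'E'
from h import *
from plant import manip
s=manip.state();print(s["time"],s["tool_pos"],s["gripper_width"],to(s,[pol(155,.2),pol(155)]))
E
```

```text
time: 0.5
tool_pos: [0.3008, 0.4413, 0.2486]
tool_rot: [0.0, 0.196, 0.981, -0.001]
contact_force: [-0.6, 1.1, 0.8]
gripper_width: 0.331
grasp_force: 0.0
time: 0.9
tool_pos: [0.363, 0.3085, 0.2489]
tool_rot: [0.0, 0.196, 0.981, -0.001]
contact_force: [-1.0, 0.4, 1.0]
gripper_width: -0.001
grasp_force: 0.0
time: 1.4
tool_pos: [0.4236, 0.1789, 0.249]
tool_rot: [-0.0, 0.194, 0.981, 0.0]
contact_force: [-0.7, 0.4, -0.4]
gripper_width: 0.004
grasp_force: 0.0
1.4 [0.42359295 0.178937   0.24899297] 0.0036418593807400253 [[-0.81, -0.75, 0.41], [-0.81, -0.75, 1.07]]
```

```bash
python3 -m pendant '[[0,[-0.3,-0.28,0],0],[0,[-0.6,-0.56,0],0],[0,[-0.81,-0.75,0],0],[0,[-0.81,-0.75,0.2],0],[0,[-0.81,-0.75,0.5],0],[0,[-0.81,-0.75,0.5],0],[0,[-0.81,-0.75,0.5],0]]'
python3 - <<'E'
from h import *
from plant import manip
s=manip.state();print(s["time"],s["tool_pos"],to(s,[pol(155)]))
C=[]
for n,b in(("scene",(225,95,365,235)),("side",(200,125,340,265))):
    f=manip.grab_frame(n);C.append(cv2.resize(f["img"][b[1]:b[3],b[0]:b[2],::-1],(400,400)))
cv2.imwrite("pics/c2.png",np.hstack(C))
E
```

```text
time: 2.1
tool_pos: [0.4787, 0.0605, 0.189]
tool_rot: [-0.001, 0.192, 0.981, 0.0]
contact_force: [-0.5, -0.1, 1.2]
gripper_width: 0.001
grasp_force: 0.0
2.1 [0.47871257 0.06048245 0.18897156] [[-0.01, -0.01, 0.57]]
```

View pics/c2.png

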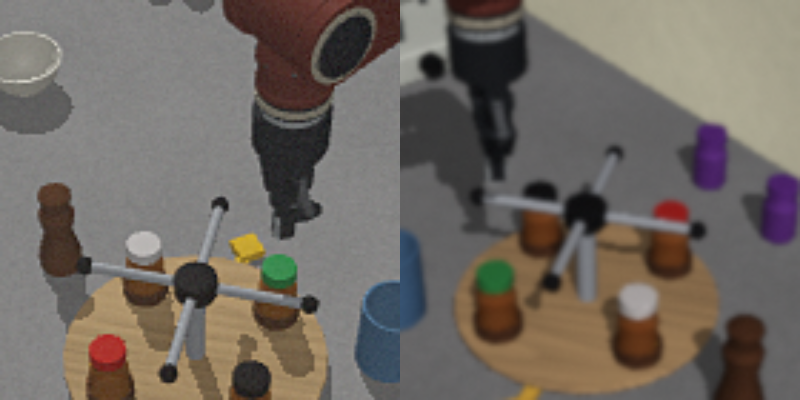

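The fingertip is free over the gap, at crop left (285,230), between the arm ball at (220,203) and the one at (308,303). I'll go down and compute the arc.

```bash
python3 -m pendant '[[0,[0,0,0.2],0],[0,[0,0,0.4],0],[0,[0,0,0.57],0],[0,[0,0,0.57],0],[0,[0,0,0.57],0]]'
python3 - <<'E'
from h import *
from plant import manip
s=manip.state();print(s["time"],s["tool_pos"])
for a,b in((155,115),(115,75),(75,35),(35,12)):
    s["tool_pos"]=np.array(pol(a));print([x[:2] for x in to(s,[pol(t) for t in np.linspace(a,b,11)[1:]])])
E
```

```text
time: 2.7
tool_pos: [0.4802, 0.0592, 0.1226]
tool_rot: [0.001, 0.193, 0.981, 0.0]
contact_force: [0.0, 1.0, -0.2]
gripper_width: -0.001
grasp_force: 0.0
2.7 [0.48022333 0.05924149 0.12263543]
[[-0.0, 0.05], [-0.01, 0.1], [-0.02, 0.15], [-0.04, 0.21], [-0.06, 0.25], [-0.08, 0.3], [-0.1, 0.35], [-0.13, 0.39], [-0.16, 0.43], [-0.2, 0.47]]
[[-0.04, 0.04], [-0.08, 0.07], [-0.12, 0.1], [-0.16, 0.13], [-0.21, 0.16], [-0.25, 0.18], [-0.3, 0.2], [-0.35, 0.21], [-0.4, 0.23], [-0.46, 0.23]]
[[-0.05, 0.0], [-0.1, 0.01], [-0.16, 0.0], [-0.21, -0.0], [-0.26, -0.01], [-0.31, -0.03], [-0.36, -0.04], [-0.41, -0.06], [-0.46, -0.09], [-0.5, -0.11]]
[[-0.02, -0.02], [-0.05, -0.03], [-0.07, -0.05], [-0.1, -0.07], [-0.12, -0.09], [-0.14, -0.12], [-0.16, -0.14], [-0.18, -0.16], [-0.2, -0.18], [-0.21, -0.21]]
```

```bash
python3 -m pendant '[[0,[0,0.05,0.02],0],[0,[-0.01,0.1,0.02],0],[0,[-0.02,0.15,0.02],0],[0,[-0.04,0.21,0.02],0],[0,[-0.06,0.25,0.02],0],[0,[-0.08,0.3,0.02],0],[0,[-0.1,0.35,0.02],0],[0,[-0.13,0.39,0.02],0],[0,[-0.16,0.43,0.02],0],[0,[-0.2,0.47,0.02],0]]' && python3 -m pendant '[[0,[-0.04,0.04,0],0],[0,[-0.08,0.07,0],0],[0,[-0.12,0.1,0],0],[0,[-0.16,0.13,0],0],[0,[-0.21,0.16,0],0],[0,[-0.25,0.18,0],0],[0,[-0.3,0.2,0],0],[0,[-0.35,0.21,0],0],[0,[-0.4,0.23,0],0],[0,[-0.46,0.23,0],0]]'
python3 - <<'E'
from h import *
from plant import manip
s=manip.state();print(s["time"],s["tool_pos"],to(s,[pol(75)]))
C=[]
for n,b in(("scene",(225,115,365,255)),("side",(200,135,340,275))):
    f=manip.grab_frame(n);C.append(cv2.resize(f["img"][b[1]:b[3],b[0]:b[2],::-1],(400,400)))
cv2.imwrite("pics/c3.png",np.hstack(C))
E
```

```text
time: 3.7
tool_pos: [0.523, 0.1022, 0.1182]
tool_rot: [-0.0, 0.193, 0.981, -0.0]
contact_force: [-2.0, -2.2, -0.3]
gripper_width: 0.001
grasp_force: 0.9
time: 4.7
tool_pos: [0.5849, 0.1071, 0.1185]
tool_rot: [-0.0, 0.193, 0.981, 0.001]
contact_force: [-2.8, 1.6, 0.4]
gripper_width: -0.001
grasp_force: 1.3
4.7 [0.58489327 0.10709322 0.11848337] [[0.01, 0.0, -0.01]]
```

View pics/c3.png

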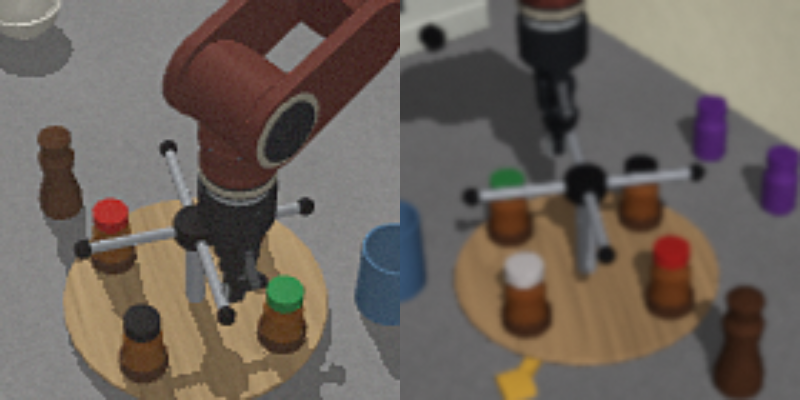

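The handle is turning clockwise as planned. The finger pushes the bar at crop-left (230,290), red is now at (110,213), and all jars are seated. I'll continue.

```bash
python3 -m pendant '[[0,[-0.05,0,0],0],[0,[-0.1,0.01,0],0],[0,[-0.16,0,0],0],[0,[-0.21,0,0],0],[0,[-0.26,-0.01,0],0],[0,[-0.31,-0.03,0],0],[0,[-0.36,-0.04,0],0],[0,[-0.41,-0.06,0],0],[0,[-0.46,-0.09,0],0],[0,[-0.5,-0.11,0],0]]' && python3 -m pendant '[[0,[-0.02,-0.02,0],0],[0,[-0.05,-0.03,0],0],[0,[-0.07,-0.05,0],0],[0,[-0.1,-0.07,0],0],[0,[-0.12,-0.09,0],0],[0,[-0.14,-0.12,0],0],[0,[-0.16,-0.14,0],0],[0,[-0.18,-0.16,0],0],[0,[-0.2,-0.18,0],0],[0,[-0.21,-0.21,0],0]]'
python3 - <<'E'
from h import *
from plant import manip
s=manip.state();print(s["time"],s["tool_pos"],to(s,[pol(12)]))
C=[]
for n,b in(("scene",(225,115,365,255)),("side",(200,135,340,275))):
    f=load(manip.grab_frame(n));np.savez(f"pics/{n}4.npz",**f);C.append(cv2.resize(f["img"][b[1]:b[3],b[0]:b[2],::-1],(400,400)))
    print(n,"dark",blobs(f,(235,155,350,265) if n=="scene" else (210,165,335,285),(0,0,0),(180,110,45)),"red",blobs(f,(235,155,350,265) if n=="scene" else (210,165,335,285),(0,190,120),(6,255,255)))
cv2.imwrite("pics/c4.png",np.hstack(C))
E
```

```text
time: 5.8
tool_pos: [0.6355, 0.0711, 0.1185]
tool_rot: [0.0, 0.193, 0.981, 0.0]
contact_force: [-2.3, 1.1, -0.4]
gripper_width: 0.003
grasp_force: 1.1
time: 6.8
tool_pos: [0.6492, 0.0386, 0.1187]
tool_rot: [0.001, 0.193, 0.981, 0.0]
contact_force: [0.1, 1.8, -0.4]
gripper_width: -0.005
grasp_force: 1.0
6.8 [0.64922335 0.03860596 0.11867077] [[0.0, 0.01, -0.01]]
scene dark [([284.6, 160.9], np.int32(178)), ([273.8, 191.9], np.int32(402)), ([323.8, 175.7], np.int32(18)), ([294.2, 196.8], np.int32(81)), ([259.0, 203.3], np.int32(38)), ([260.7, 214.0], np.int32(25)), ([319.5, 218.9], np.int32(27))] red [([296.8, 176.4], np.int32(63))]
side dark [([282.9, 174.7], np.int32(211)), ([242.4, 180.3], np.int32(10)), ([296.8, 186.5], np.int32(10)), ([264.3, 198.9], np.int32(142)), ([299.6, 213.7], np.int32(96)), ([230.1, 213.4], np.int32(17)), ([289.1, 219.3], np.int32(26)), ([311.5, 258.6], np.int32(22))] red [([258.0, 233.2], np.int32(115))]
```

View pics/c4.png

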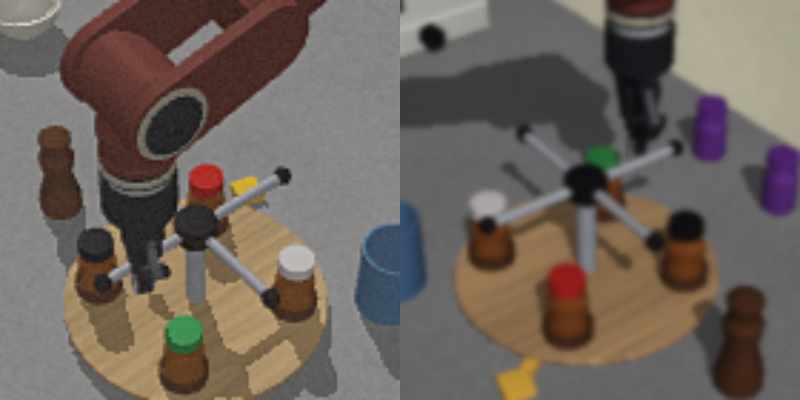

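```bash
cat > m.py <<'E'
from h import *
def ptr(f,n,ax):
    x0,y0,x1,y1=(300,172,325,192) if n=="scene" else (225,258,260,282)
    h=cv2.cvtColor(np.ascontiguousarray(f["img"][y0:y1,x0:x1]),cv2.COLOR_RGB2HSV)
    ys,xs=np.nonzero(cv2.inRange(h,(15,130,60),(35,255,255)))
    G=np.array([plane(f,(x+x0,y+y0),.002)[:2] for x,y in zip(xs,ys)])-ax
    r=np.hypot(*G.T);a=np.degrees(np.arctan2(G[:,1],G[:,0]))
    out=[(lo,int(k.sum()),round((a[k].min()+a[k].max())/2,2),round(a[k].mean(),2)) for lo in np.arange(.14,.22,.01) for k in[(r>=lo)&(r<lo+.01)] if k.sum()>2]
    m=G.mean(0);return np.degrees(np.arctan2(m[1],m[0])),np.hypot(*m),r.max(),out
E
python3 - <<'E'
from m import *
axs={"scene":(.5613,.0209),"side":(.5605,.0215)}
balls={"scene":[(323.8,175.7),(260.7,214),(319.5,218.9)],"side":[(242.4,180.3),(296.8,186.5),(230.1,213.4),(289.1,219.3)]}
red={"scene":(296.8,176.4),"side":(258,233.2)}
for n in axs:
    f=load(np.load(f"pics/{n}4.npz"))
    print(n,ptr(load(np.load(f"pics/{n}0.npz")),n,axs[n]))
    P=np.array([plane(f,p,.135)[:2] for p in balls[n]])-axs[n]
    print(np.degrees(np.arctan2(P[:,1],P[:,0])),np.hypot(*P.T))
F=[load(np.load(f"pics/{n}4.npz")) for n in axs]
p=tri(F[0],red["scene"],F[1],red["side"]);print("red",p,np.degrees(np.arctan2(p[1]-.021,p[0]-.561)))
E
```

```text
scene (np.float64(-149.5498658809254), np.float64(0.18762804862080007), np.float64(0.21163400191138207), [(np.float64(0.16000000000000003), 7, np.float64(-149.23), np.float64(-149.11)), (np.float64(0.17000000000000004), 16, np.float64(-149.38), np.float64(-149.76)), (np.float64(0.18000000000000005), 25, np.float64(-149.92), np.float64(-150.12)), (np.float64(0.19000000000000006), 25, np.float64(-148.96), np.float64(-149.2)), (np.float64(0.20000000000000007), 13, np.float64(-149.29), np.float64(-149.12))])
[179.04275251  -0.39370251  88.69602349] [0.12320877 0.12336319 0.12232143]
side (np.float64(-150.29197390251872), np.float64(0.1739961924458942), np.float64(0.20454124229773282), [(np.float64(0.14), 14, np.float64(-150.35), np.float64(-150.32)), (np.float64(0.15000000000000002), 15, np.float64(-150.39), np.float64(-150.32)), (np.float64(0.16000000000000003), 20, np.float64(-151.53), np.float64(-151.21)), (np.float64(0.17000000000000004), 33, np.float64(-151.43), np.float64(-151.2)), (np.float64(0.18000000000000005), 37, np.float64(-150.39), np.float64(-149.9)), (np.float64(0.19000000000000006), 24, np.float64(-149.32), np.float64(-149.23)), (np.float64(0.20000000000000007), 7, np.float64(-149.08), np.float64(-149.14))])
[ 87.02484949  -3.5061743  178.13319038 -91.68077613] [0.12960773 0.12414218 0.12197343 0.12308543]
red [ 0.47887666 -0.05772398  0.09411205] -136.21071238175372
```

```bash
python3 -m pendant '[[0,[-0.01,-0.02,0],0],[0,[-0.02,-0.04,0],0],[0,[-0.04,-0.07,0],0],[0,[-0.05,-0.09,0],0],[0,[-0.06,-0.11,0],0],[0,[-0.07,-0.13,0],0],[0,[-0.08,-0.15,0],0],[0,[-0.08,-0.15,0],0],[0,[-0.08,-0.15,0],0]]' && python3 -m pendant '[[0,[0.01,0.06,0],0],[0,[0.02,0.15,0],0],[0,[0.02,0.15,0],0]]'
cat > look.py <<'E'
from m import *
from plant import manip
axs={"scene":(.5613,.0209),"side":(.5605,.0215)}
def look(k):
    s=manip.state();print(s["time"],s["tool_pos"],np.degrees(np.arctan2(*(s["tool_pos"][:2]-AX)[::-1])))
    C=[];F={}
    for n,b in(("scene",(225,115,365,255)),("side",(200,135,340,275))):
        f=F[n]=load(manip.grab_frame(n));C.append(cv2.resize(f["img"][b[1]:b[3],b[0]:b[2],::-1],(400,400)))
        box=(235,155,350,265) if n=="scene" else (210,165,335,285)
        for p,A in blobs(f,box,(0,0,0),(180,110,45)):
            g=plane(f,p,.135)[:2]-axs[n]
            if A<45 and abs(np.hypot(*g)-.122)<.006:print(n,p,A,round(np.degrees(np.arctan2(g[1],g[0])),2),np.hypot(*g).round(4))
        F[n+"r"]=max(blobs(f,box,(0,190,120),(6,255,255)),key=lambda t:t[1])[0]
        print("ptr",ptr(f,n,axs[n])[:3])
    p=tri(F["scene"],F["scener"],F["side"],F["sider"]);print("red",p,np.degrees(np.arctan2(p[1]-.021,p[0]-.561)))
    cv2.imwrite(f"pics/c{k}.png",np.hstack(C))
E
python3 -c "from look import *;look(5)"
```

```text
time: 7.8
tool_pos: [0.651, 0.0179, 0.1186]
tool_rot: [0.0, 0.193, 0.981, -0.0]
contact_force: [-0.6, 0.1, 0.3]
gripper_width: 0.0
grasp_force: 0.0
time: 8.1
tool_pos: [0.6557, 0.0376, 0.1186]
tool_rot: [0.0, 0.192, 0.981, 0.0]
contact_force: [0.3, -0.2, 0.9]
gripper_width: 0.002
grasp_force: 0.0
8.1 [0.65574706 0.03755365 0.11860269] 9.910350499349722
scene [329.1, 181.8] 20 164.9 0.1225
scene [255.9, 207.7] 24 -13.64 0.1233
scene [311.1, 223.2] 28 74.93 0.1229
ptr (np.float64(-150.61400977125908), np.float64(0.18701717041332067), np.float64(0.21163400191138207))
side [301.0, 190.0] 15 -14.3 0.1253
side [226.2, 208.7] 20 165.65 0.1224
side [280.9, 222.1] 22 -104.27 0.1224
ptr (np.float64(-150.35480696677658), np.float64(0.17404351279102945), np.float64(0.20454124229773282))
red [ 0.46335356 -0.03857039  0.0943709 ] -148.61421682435738
```

View pics/c5.png

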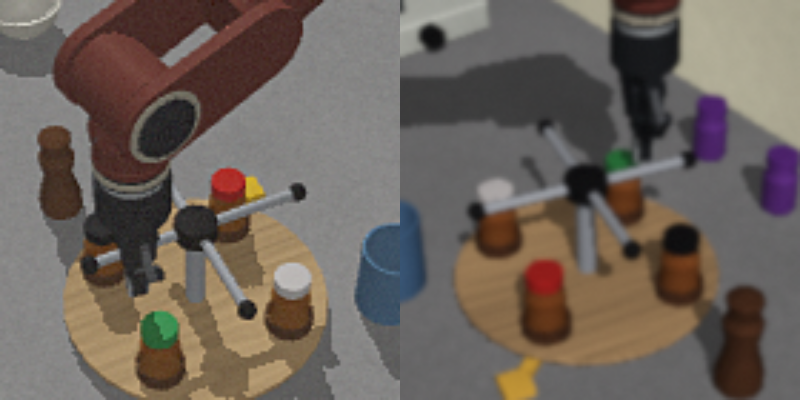

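The red jar now stands at the pointer, at crop-right (545,300) with the pointer below it at (520,380). The handle reads about -14.4°, so the jar is at about -149.4° against a pointer at about -149.8°. I'll retract straight up and recheck.

```bash
python3 -m pendant '[[0,[0,0.05,0],0],[0,[0,0.05,-0.3],0],[0,[0,0.05,-0.6],0],[0,[0,0.05,-0.9],0],[0,[0,0.05,-1],0],[0,[0,0.05,-1],0]]' && python3 -m pendant '[[0,[0.3,0.3,0],0],[0,[0.6,0.6,0],0],[0,[0.6,1,0],0],[0,[0.6,1,0],0],[0,[0.6,1,0],0]]'
python3 -c "from look import *;look(6)"
```

```text
time: 8.8
tool_pos: [0.659, 0.0417, 0.2415]
tool_rot: [0.003, 0.193, 0.981, 0.0]
contact_force: [-0.3, 0.2, -0.1]
gripper_width: -0.001
grasp_force: 0.0
time: 9.3
tool_pos: [0.6353, 0.1807, 0.2352]
tool_rot: [-0.002, 0.192, 0.981, -0.001]
contact_force: [-0.1, -0.2, 0.1]
gripper_width: 0.004
grasp_force: 0.0
9.3 [0.63529727 0.18067685 0.23522733] 65.04754903975717
scene [276.6, 167.7] 17 -104.46 0.1242
scene [256.0, 207.6] 25 -13.75 0.1229Traceback (most recent call last):
  File "<string>", line 1, in <module>
    from look import *;look(6)
                       ~~~~^^^
  File "look.py", line 13, in look
    F[n+"r"]=max(blobs(f,box,(0,190,120),(6,255,255)),key=lambda t:t[1])[0]
             ~~~^^^^^^^^^^^^^^^^^^^^^^^^^^^^^^^^^^^^^^^^^^^^^^^^^^^^^^^^
ValueError: max() iterable argument is empty
```

Nothing moved on retreat: the ball is at (256,207.6), unchanged. The forearm only hides the red lid from the scene camera. The four-ball mean puts the jar within about 0.5° of the pointer line, and the tool is clear.

```bash
python3 -c "
from plant import manip
print(manip.job_done())"
```

```text
the job is handed in; nothing more can be done
None
```

I turned the carousel clockwise until the red-lidded jar stood at the yellow pointer, within about 0.5° by camera measurement. Only the handle was pushed, the arm is clear, and the job was handed in after 9.3 s of the 72 s allowed.

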